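# Slide the earring box back between the cloche and the pot

## Task

Push the dark wooden earring box along the tray, lengthways through the narrow gap between the glass cloche and the blue pot, until it lies square on the green felt with its end right up against the tray rim behind the felt. Only push it with the fingers, never pinch, lift or tip it. Brushing the cloche or the pot lightly is fine, but do not press hard on them, and leave the jewellery stand, the lip balm and the hair pins where they are.

Things in the scene. Friction and masses are not known exactly. Their poses are not given: they have to be found in the camera images.
- tray: Square bamboo tray, fixed to the dresser, 400 x 400 mm outside. Origin at the centre of its underside, z up; x and y run along its sides. Floor 8 mm above the origin; rim 8 mm thick, top 20 mm above the origin, inner faces at x, y = +-192 mm. The way through the gap runs along the tray's +y on the line x = 0; narrowest at y = +30 mm, where it is 62 mm wide. A green felt inlay (flush, 80 mm in x, 94 mm in y) is centred at x = 0, y = +145 mm, reaching the +y rim.
- cloche: Small clear glass cloche with a glass knob on a round wooden foot, fixed to the tray. Origin at the centre of its underside, which is on the tray floor. Foot 80 mm in diameter and 10 mm high, dome 72 mm in diameter, 64 mm high with the knob. It stands at x = -71 or +71 mm, y = +30 mm in the tray frame; the pot is at the other place.
- pot: Round blue ceramic pot with a lid and a brass knob, fixed to the tray. Origin at the centre of its underside, on the tray floor. 80 mm in diameter, body 34 mm high, 57 mm with lid and knob.
- earring_box: Dark wooden earring box, loose, with a brass line round it: 56 mm wide (x), 90 mm long (y), 26 mm high, about 0.18 kg. Origin at the centre of its underside, z up, y along its length. It starts on the tray's -y side, up to 30 mm off the line of the gap and turned up to 0.35 rad. Home: against the +y rim its origin is at x = 0, y = +147 mm in the tray frame.
- stand: White ceramic three-tier jewellery stand, loose, 162 mm high, round foot 80 mm in diameter, upper tiers 62 and 44 mm in diameter. Origin at the centre of its underside. In the tray's +x +y corner. Not to be moved.
- lip_balm: Red plastic lip balm case standing upright, loose, 19 mm in diameter, 68 mm high. Origin at the centre of its underside. Near the tray's -x +y corner. Not to be moved.
- pin_a: Aluminium hair pin lying flat, loose, 8 x 58 x 5 mm, long along its y. Origin under its middle. By the tray's -x side. Not to be moved.
- pin_b: Second aluminium hair pin, like the first, by the tray's +x side. Not to be moved.
Mind the look-alikes: they are no part of the job. Several things have the shape of the earring_box; the one meant has the colours described above.

How it is judged:
On the way:
1. the earring box is in the gap between the cloche and the pot, lengthways (x of earring_box in the frame of tray between -0.012 and 0.012 m and y of earring_box in the frame of tray between 0 and 0.06 m and angle between the y axis of earring_box and the y axis of tray, either way round below 0.35 rad), for 0.05 s.
At the end, for the whole second after the job is handed in: The earring box lies flat and at rest on the tray, its end within 8 mm of the rim behind the felt, within 18 mm of the felt's centre line and square to the tray within 0.12 rad (x of earring_box in the frame of tray between -0.018 and 0.018 m and y of earring_box in the frame of tray above 0.139 m and z of earring_box in the frame of tray below 0.012 m and angle between the y axis of earring_box and the y axis of tray, either way round below 0.12 rad and linear speed of earring_box below 0.01 m/s); the robot touches nothing.
It fails at once if the earring box is lifted or tipped (z of earring_box in the frame of tray above 0.016 m or angle between earring_box's own z axis and vertical above 0.2 rad).
It fails at once if the cloche or the pot is pressed hard (over 15 N) (contact force between any of cloche, pot and anything else above 15 N).
It fails at once if the jewellery stand, the lip balm or a hair pin is moved more than 15 mm or knocked over (distance of any of stand, lip_balm, pin_a, pin_b from where it was at the start of the episode above 0.015 m or angle between any of stand, lip_balm's own z axis and vertical above 0.4 rad).
It also fails if it takes over 54 s, if anything falls off the work surface, if the arm or the gripper's body presses on something with over 40 N, if the wrist force passes 120 N, or if a joint passes its speed limit or range.

## Robot

A 7-joint arm with a two-finger parallel gripper is mounted at the origin on the work surface. World frame = base frame: x ahead of the robot, y to its left, z up, the work surface at z = 0. Lengths are in m, angles in rad, forces in N, time in s.
With the tool pointing down it reaches from about 0.4 to 0.925 m from the base axis. Payload 5.6 kg.
Tool frame: the origin (TCP) lies at the very end of the fingers, on their centre line; the grasp point (between the pads) lies 19 mm behind it; z points along the fingers, y is the direction in which the jaws open and shut (so a half turn about z gives the same grasp; the last joint's range is limited). The gripper opens to 85 mm and grips with 20 to 120 N. Pads are 22 mm wide; open, the fingers measure 114 mm over their backs; the gripper's body (76 mm by 85 mm) begins 54 mm behind the grasp point. The pads swing forward as they close: fully open they stand 13 mm farther back than shut.
Start: joints at [-1.325, 0.468, -0.012, 1.603, 0.006, 1.071, -0.056], TCP at [0.185, 0.623, 0.231] pointing down, gripper open.
Joint ranges: [-2.53, 2.53], [-0.31, 2.02], [-1.57, 1.55], [0.28, 2.44], [-1.29, 4.43], [0.15, 1.84], [-2.92, 2.92]. Speed limits (rad/s): [2.57, 2.57, 3.14, 3.14, 3.14, 3.14, 3.14].

## Interface

Orientations are given as a rotation vector (axis times angle).
In Python, from station import arm gives the robot as it stands. Calls block until the motion is done:
- arm.movep(position, orientation): joint-space move of the TCP to a pose.
- arm.line_to(position, frame=None, v=0.15, guard=None): straight line of the TCP; frame=None keeps the orientation; v is the mean speed in m/s. With guard (N) it stops when the force on the tool has changed by that much, and returns True; else False.
- arm.move_joints(angles): joint-space move.
- arm.command_gripper(opening): opening from 0.0 (shut) to 1.0 (fully open); the grip force is fixed at half the most; returns when the fingers have stopped.
- arm.pause(seconds).
- arm.inverse_kinematics(position, orientation): joint angles nearest the present ones, or None.
- arm.get_obs(): the state.
- arm.get_image(name): name is "scene" or "top"; returns a dict with "image" (420x560x3 uint8, red, green, blue), "fx", "fy", "cx", "cy" (pixels), "extrinsics" (4x4, takes a point from camera to world coordinates). Camera axes: x right, y down, z forward; pixel columns grow to the right and rows downward; lengths in m; the calibration is good to about 2 mm. A picture is of the moment at which its call begins. There is no depth.
A pose or a line that the arm cannot do raises arm.Unreachable and nothing moves.
- arm.close_job(): hands the job in, once; it reports no verdict.
The state is a dict: "t": time; "joints": joint angles; "joint_vel": joint speeds; "joint_efforts": joint torques, N m; "ee_pos": TCP position; "eef_rot": TCP orientation; "force": force on the tool from outside, world axes, zero at the start; "wrist_torque": the same for the moment, N m; "finger_gap": opening from 0.0 (shut) to 1.0 (fully open).
Only numpy, scipy, OpenCV 4.12 (cv2) and the standard library are available. Lean on these libraries where they do the work, as an engineer would, in place of code of your own. Each camera call takes 0.05 s, during which the arm holds its last target.

## Working session

There is one attempt and no reset: what is moved stays moved. The work goes in short steps, each a Python script; the robot and the scene stay as the last script left them, time stands still between calls to the robot, and variables do not carry over. Pictures are saved under pics/ and viewed, and the job is handed in when it is done.

```bash
ls; mkdir -p pics
python3 - <<'E'
from station import arm
import cv2,numpy as np
for n in("scene","top"):
    d=arm.get_image(n);cv2.imwrite(f"pics/{n}0.png",d["image"][:,:,::-1])
    print(n,d["fx"],d["fy"],d["cx"],d["cy"]);print(np.round(d["extrinsics"],4).tolist())
o=arm.get_obs();print(o["t"],o["ee_pos"],o["eef_rot"],o["finger_gap"],o["force"])
E
```

```text
pics
scene 466.27819010521546 466.27819010521546 276.6212779305693 208.3739672445385
[[0.0346, 0.5601, -0.8277, 1.3529], [0.9994, -0.0256, 0.0245, -0.0678], [-0.0075, -0.828, -0.5607, 0.5812], [0.0, 0.0, 0.0, 1.0]]
top 514.1289529021775 514.1289529021775 281.3500248934739 202.0989671600554
[[-0.0157, -0.9968, 0.0786, 0.4675], [-0.9998, 0.0168, 0.0132, -0.0513], [-0.0145, -0.0784, -0.9968, 1.1306], [0.0, 0.0, 0.0, 1.0]]
0.1 [0.18505726 0.62258823 0.23039963] [-4.52217451e-01 -3.10875865e+00  2.50940296e-03] 0.9971867322243595 [-0.16180205 -0.48460896  0.28707616]
```

View pics/scene0.png

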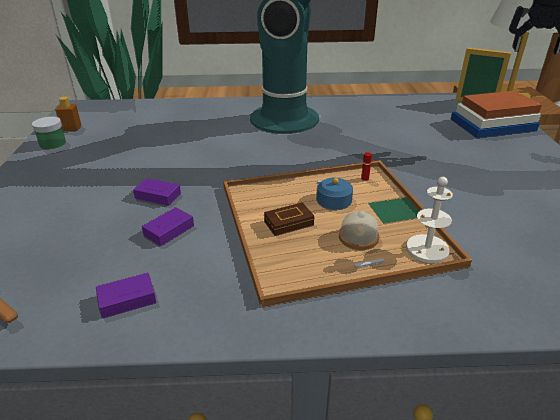

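View pics/top0.png

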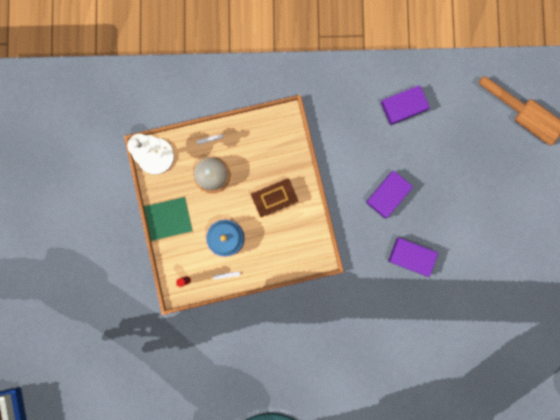

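In the top view, four things have the box's shape: a dark brown one with a brass line at (274,197), and purple ones at (405,104), (390,194) and (413,256). Only the brown one on the tray fits the description. I'll confirm it in a crop and measure.

```bash
cat > h.py <<'E'
import numpy as np,cv2
from station import arm
def ray(d,px,z):
    px=np.atleast_2d(np.asarray(px,float));T=d["extrinsics"]
    v=np.c_[(px[:,0]-d["cx"])/d["fx"],(px[:,1]-d["cy"])/d["fy"],np.ones(len(px))]@T[:3,:3].T
    return (T[:3,3]+v*((z-T[2,3])/v[:,2])[:,None])[:,:2]
def biggest(m):
    c,_=cv2.findContours(m.astype(np.uint8),cv2.RETR_EXTERNAL,cv2.CHAIN_APPROX_NONE)
    return max(c,key=cv2.contourArea)
def boxmask(img,roi):
    h=cv2.cvtColor(img,cv2.COLOR_RGB2HSV);m=(img.max(2)<110)&(img[:,:,0].astype(int)>img[:,:,2]+8)
    k=np.zeros(m.shape,bool);x0,y0,x1,y1=roi;k[y0:y1,x0:x1]=1
    m=(m&k).astype(np.uint8)
    return cv2.morphologyEx(m,cv2.MORPH_CLOSE,np.ones((3,3)))
E
python3 - <<'E'
from h import *
d=arm.get_image("top");I=d["image"];h=cv2.cvtColor(I,cv2.COLOR_RGB2HSV)
m=((h[:,:,0]<25)&(h[:,:,1]>70)).astype(np.uint8);m[:70]=0;m[:,360:]=0
m=cv2.morphologyEx(m,cv2.MORPH_CLOSE,np.ones((5,5)))
c=biggest(m);r=cv2.minAreaRect(c);b=cv2.boxPoints(r);print("tray rect px",r,b.tolist())
W=ray(d,b,0.02);print(W,np.linalg.norm(W-np.roll(W,1,0),axis=1),W.mean(0))
g=biggest((h[:,:,0]>60)&(h[:,:,0]<95)&(h[:,:,1]>120)&(np.indices(m.shape)[0]<330));rg=cv2.minAreaRect(g)
G=ray(d,cv2.boxPoints(rg),0.008);print("felt",rg,G.mean(0),np.linalg.norm(G-np.roll(G,1,0),axis=1))
bm=boxmask(I,(225,150,325,240));cb=biggest(bm);rb=cv2.minAreaRect(cb);B=ray(d,cv2.boxPoints(rb),0.034)
print("box",rb,B.tolist(),B.mean(0),np.linalg.norm(B-np.roll(B,1,0),axis=1))
bl=biggest((h[:,:,0]>95)&(h[:,:,0]<115)&(h[:,:,1]>140)&(np.indices(m.shape)[0]<300)&(np.indices(m.shape)[1]>100))
print("pot",cv2.minEnclosingCircle(bl),ray(d,[cv2.minEnclosingCircle(bl)[0]],0.03))
v=I.copy();cv2.polylines(v,[np.int32(b)],1,(255,0,0));cv2.drawContours(v,[cb],-1,(0,255,0));cv2.drawContours(v,[g],-1,(255,0,255))
cv2.imwrite("pics/crop1.png",cv2.resize(v[85:325,110:360],None,fx=2.4,fy=2.4,interpolation=2)[:,:,::-1])
E
```

```text
tray rect px ((231.56063842773438, 204.13278198242188), (183.4032440185547, 187.23965454101562), 76.75948333740234) [[119.42621612548828, 136.31146240234375], [301.6885070800781, 93.42623901367188], [343.695068359375, 271.9541015625], [161.43276977539062, 314.8393249511719]]
[[ 0.7061877   0.31719468]
 [ 0.79438355 -0.08518113]
 [ 0.40287861 -0.16771015]
 [ 0.3177109   0.22347113]] [0.39962273 0.41192815 0.40010894 0.40034526] [0.55529019 0.07194363]
felt ((167.435302734375, 218.4588165283203), (31.88878059387207, 39.2644157409668), 77.47119140625) [0.5243519 0.2138081] [0.07022668 0.08622655 0.07023485 0.08580008]
box ((274.5103454589844, 197.77317810058594), (23.962169647216797, 39.29389572143555), 66.03751373291016) [[0.570737199280829, 0.02653028431574933], [0.603829235320475, -0.05100780557554923], [0.5563172651390307, -0.07103733968881157], [0.523412760998088, 0.006248787446793608]] [ 0.56357412 -0.02231652] [0.0514873  0.08430444 0.05156132 0.08399912]
pot ((230.0, 252.0), 9.999999747378752e-05) [[0.44931952 0.0745143 ]]
```

View pics/crop1.png

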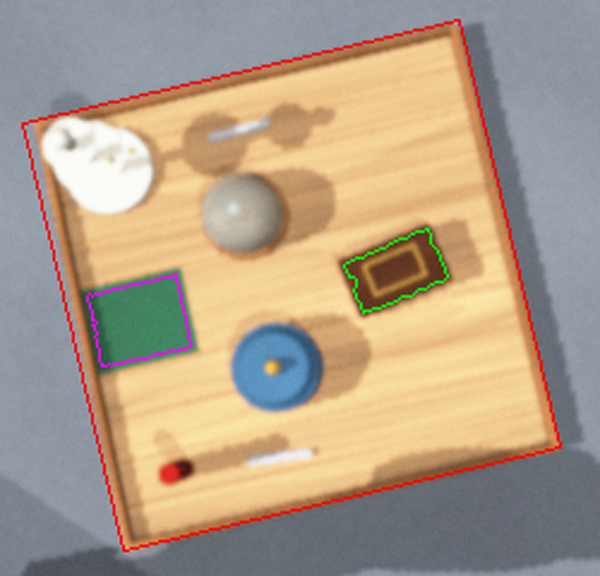

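The crop confirms the box: dark brown with a brass line, at about (274,197) in the full picture. The tray rectangle is pulled out at its upper left by the stand, so I'll fit the sides by lines instead, and cross-check with the felt and pot.

```bash
cat >> h.py <<'E'
def fitl(P):
    v=cv2.fitLine(np.float32(P),cv2.DIST_HUBER,0,1e-4,1e-4).ravel();return v[2:],v[:2]
def inter(a,b):
    t=np.linalg.solve(np.c_[a[1],-b[1]],b[0]-a[0]);return a[0]+t[0]*a[1]
def rectfit(P,yaw0,ctr,L,W):
    """P world pts of contour; returns centre,yaw,dims by line fits"""
    c,s=np.cos(yaw0),np.sin(yaw0);R=np.array([[c,-s],[s,c]]);Q=(P-ctr)@R
    S=[]
    for ax,sg,h,o in((0,1,W/2,L/2),(0,-1,W/2,L/2),(1,1,L/2,W/2),(1,-1,L/2,W/2)):
        k=(abs(Q[:,ax]*sg-h)<.012+0.02*h)&(abs(Q[:,1-ax])<o*.75);S.append(fitl(Q[k]))
    cor=[inter(S[0],S[2]),inter(S[1],S[2]),inter(S[1],S[3]),inter(S[0],S[3])]
    an=[np.arctan2(-s_[1][0]*np.sign(s_[1][1]),abs(s_[1][1])) for s_ in S[:2]]+[np.arctan2(s_[1][1]*np.sign(s_[1][0]),abs(s_[1][0])) for s_ in S[2:]]
    C=np.mean(cor,0)
    return ctr+R@C,yaw0+np.array(an),[np.linalg.norm(cor[0]-cor[1]),np.linalg.norm(cor[1]-cor[2])],(np.array(cor)@R.T+ctr)
E
python3 - <<'E'
from h import *
d=arm.get_image("top");I=d["image"];h=cv2.cvtColor(I,cv2.COLOR_RGB2HSV)
m=((h[:,:,0]<25)&(h[:,:,1]>70)).astype(np.uint8);m[:70]=0;m[:,360:]=0
m=cv2.morphologyEx(m,cv2.MORPH_CLOSE,np.ones((5,5)))
P=ray(d,biggest(m)[:,0],.02)
c,y,D,cor=rectfit(P,.207,np.array([.555,.072]),.4,.4);print("tray",c,y,D)
c,y,D,cor=rectfit(P,np.median(y),c,.4,.4);print("tray",c,y,D)
H,W=m.shape;rr,cc=np.indices(m.shape)
g=ray(d,biggest((h[:,:,0]>60)&(h[:,:,0]<95)&(h[:,:,1]>90)&(rr<260)&(cc<220))[:,0],.008)
print("felt",rectfit(g,.207,g.mean(0),.09,.076)[:3])
B=ray(d,biggest(boxmask(I,(225,150,325,240)))[:,0],.034)
print("box",rectfit(B,.40,np.array([.5636,-.0223]),.084,.052)[:3])
bl=biggest((h[:,:,0]>95)&(h[:,:,0]<118)&(h[:,:,1]>120)&(rr<265)&(rr>210)&(cc>195)&(cc<255));e=cv2.minEnclosingCircle(bl)
print("pot",e,ray(d,[e[0]],.042))
# scene view: box corners / felt / pot
s=arm.get_image("scene");v=cv2.resize(s["image"][140:310,200:480],None,fx=2.8,fy=2.8,interpolation=2);cv2.imwrite("pics/s1.png",v[:,:,::-1])
E
```

```text
tray [0.55559949 0.07044258] [0.21582443 0.21646124 0.21481481 0.21490444] [np.float32(0.39736798), np.float32(0.39788204)]
tray [0.55558917 0.07044007] [0.21582441 0.21663038 0.21465176 0.21493296] [np.float32(0.39742294), np.float32(0.39790443)]
felt (array([0.52455951, 0.21356638]), array([0.22121686, 0.2164573 , 0.21933547, 0.21428373], dtype=float32), [np.float32(0.07059107), np.float32(0.08634333)])
box (array([ 0.56406113, -0.02270777]), array([0.39780337, 0.3919577 , 0.33021498, 0.40165627], dtype=float32), [np.float32(0.04777477), np.float32(0.08294328)])
pot ((224.89706420898438, 238.0), 17.364154815673828) [[0.47917273 0.08372378]]
```

View pics/s1.png

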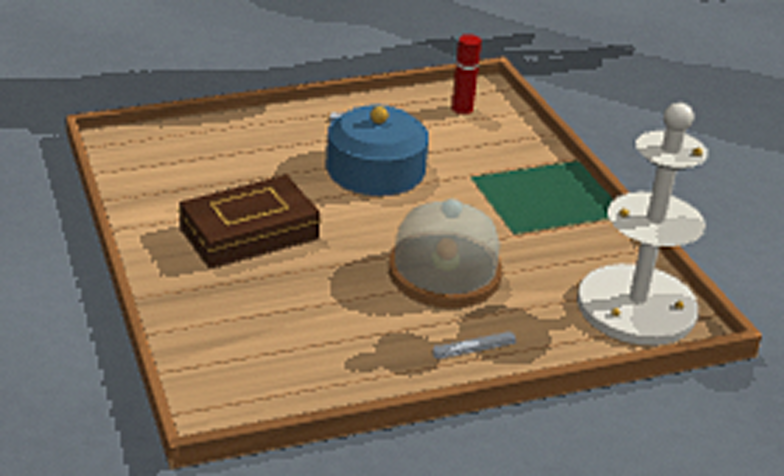

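The tray is at (0.5556, 0.0704) with yaw 0.2154. Its side measures 0.398 m, and the pot and felt agree to 1–2 mm. The box is at tray x ≈ -12 mm, y ≈ -93 mm, turned about +0.18 rad.

Plan:
1. Push the box sideways from -x with the spread fingers, to centre and square it.
2. Push it from behind through the gap.

```bash
cat >> h.py <<'E'
from scipy.spatial.transform import Rotation as Ro
C=np.array([.5556,.0704]);YAW=.2154
RT=np.array([[np.cos(YAW),-np.sin(YAW)],[np.sin(YAW),np.cos(YAW)]])
def w(x,y,z): return np.r_[C+RT@[x,y],z]
def t(p): return (np.asarray(p)[:2]-C)@RT
def ori(a): # pointing down, tool y at tray angle a
    a=a+YAW;yv=np.array([np.cos(a),np.sin(a),0]);z=np.array([0,0,-1.]);
    return Ro.from_matrix(np.c_[np.cross(yv,z),yv,z]).as_rotvec()
def best(p,o0):
    r=[]
    for a in (o0,o0+np.pi):
        q=arm.inverse_kinematics(p,ori(a))
        if q is not None: r.append((np.abs(np.array(q)-arm.get_obs()["joints"]).max(),a,q))
    return min(r,key=lambda k:k[0])
E
python3 - <<'E'
from h import *
for o in(np.pi/2,0):
  for p in (w(-.085,-.09,.3),w(0,-.165,.013),w(0,.09,.013)):
    b=best(p,o);print(np.round(b[0],2),np.round(b[1],2),np.round(b[2],2))
p=arm.get_obs()["ee_pos"];arm.line_to([p[0],p[1],.31],v=.2)
b=best(w(-.09,-.093,.31),np.pi/2);arm.move_joints(b[2]);arm.command_gripper(.6)
o=arm.get_obs();print(o["t"],o["ee_pos"],o["finger_gap"],o["force"])
arm.line_to(w(-.09,-.093,.08),v=.2)
for n in("scene","top"):
    d=arm.get_image(n);cv2.imwrite(f"pics/{n}2.png",d["image"][:,:,::-1])
print(arm.get_obs()["t"],arm.get_obs()["force"])
E
```

```text
1.14 4.71 [-0.83  0.15  0.94  1.94 -0.13  1.11 -1.19]
1.0 4.71 [-0.33  0.75  0.57  1.88 -0.61  0.69 -0.75]
1.18 4.71 [-0.72  0.68  0.49  1.98 -0.54  0.61 -1.24]
0.77 0 [-0.68  0.13  0.76  1.94 -0.1   1.11  0.34]
1.11 0 [-0.21  0.71  0.41  1.88 -0.45  0.65  0.69]
0.69 0 [-0.64  0.66  0.37  1.97 -0.41  0.59  0.23]
3.8 [ 0.48757895 -0.03964007  0.30999107] 0.6006157574017875 [ 0.10302956 -0.1251915  -0.15426959]
5.2 [-0.45413107  0.20466668 -0.82772686]
```

View pics/scene2.png

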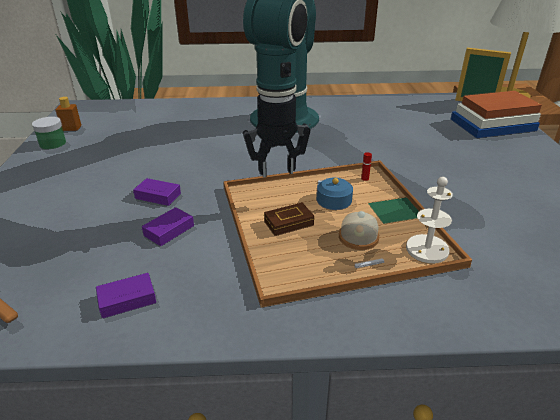

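The fingers, at about (265–295,170), hang on the -x side of the box, above clear floor. Next is the side push.

```bash
cat >> h.py <<'E'
def look(tag,x0=.0,y0=-.09,yaw0=0.):
    d=arm.get_image("top");I=d["image"]
    # project expected centre to make the roi
    T=np.linalg.inv(d["extrinsics"]);p=T[:3]@np.r_[w(x0,y0,.034),1];u=int(d["fx"]*p[0]/p[2]+d["cx"]);v=int(d["fy"]*p[1]/p[2]+d["cy"])
    m=boxmask(I,(u-38,v-38,u+38,v+38));c=biggest(m)
    P=ray(d,c[:,0],.034)
    b=cv2.minAreaRect(np.float32((P-C)@RT))
    print(tag,"box tray rect c,size,ang",np.round(b[0],4),np.round(b[1],4),round(b[2],1))
    V=I.copy();cv2.drawContours(V,[c],-1,(0,255,0));cv2.imwrite(f"pics/{tag}.png",cv2.resize(V[85:325,110:360],None,fx=2.3,fy=2.3,interpolation=2)[:,:,::-1])
    return d
E
python3 - <<'E'
from h import *
print(arm.line_to(w(-.09,-.093,.013),v=.1,guard=8))
g=arm.line_to(w(-.039,-.093,.013),v=.05,guard=8)
o=arm.get_obs();print(g,o["t"],t(o["ee_pos"]),o["ee_pos"][2],o["force"])
arm.line_to(w(-.08,-.093,.013),v=.12)
look("p3")
s=arm.get_image("scene");cv2.imwrite("pics/s3.png",cv2.resize(s["image"][140:310,200:480],None,fx=2.8,fy=2.8,interpolation=2)[:,:,::-1])
E
```

```text
False
False 7.1833 [-0.03917758 -0.09317415] 0.013027004061024843 [-0.15487684 -0.04877926  0.52487454]
p3 box tray rect c,size,ang [ 0.0112 -0.0641] [0.0259 0.0576] 31.9
```

View pics/p3.png

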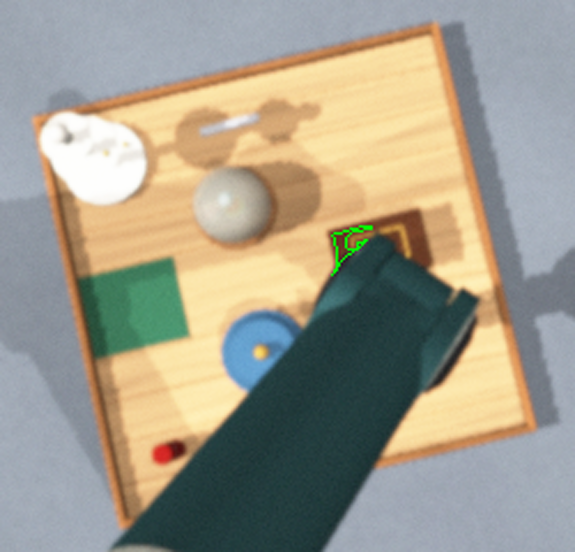

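View pics/s3.png

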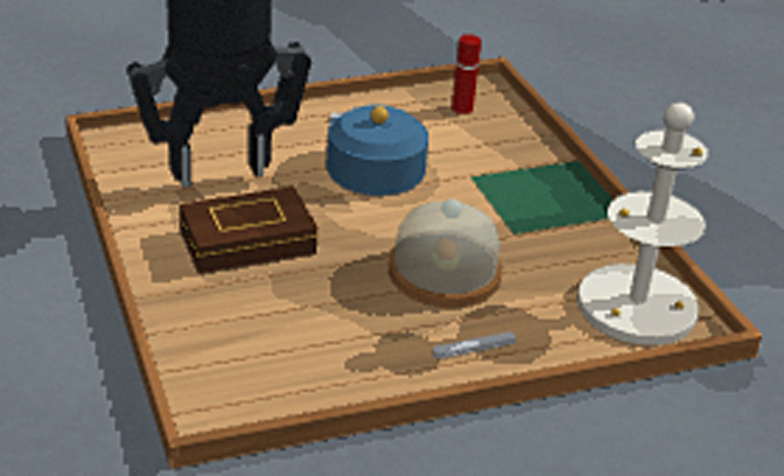

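The box now looks square to the tray boards. I'll measure it from the scene view by its top-face corners, at about (180,207), (296,188), (317,227) and (197,250) in the crop.

Run:
```python
from h import *
p=np.array([[180,207],[296,188],[317,227],[197,250]],float)
d=arm.get_image("scene")
Q=(ray(d,p/2.8+[200,140]-.3,.034)-C)@RT
print(np.round(Q,4).tolist(),Q.mean(0),np.linalg.norm(Q-np.roll(Q,1,0),axis=1))
for i,j in((0,1),(3,2)):print("yaw",-np.arctan2(*(Q[j]-Q[i])))
arm.line_to(w(-.08,-.093,.10),v=.25)
b=best(w(0,-.168,.12),0);arm.move_joints(b[2]);arm.command_gripper(.15)
o=arm.get_obs();print(o["t"],t(o["ee_pos"]),o["finger_gap"])
arm.line_to(w(0,-.168,.06),v=.15)
look("p4")
s=arm.get_image("scene");cv2.imwrite("pics/s4.png",cv2.resize(s["image"][140:310,200:480],None,fx=2.8,fy=2.8,interpolation=2)[:,:,::-1])
```

```text
[[-0.0227, -0.1393], [-0.0246, -0.0495], [0.0273, -0.0498], [0.032, -0.1397]] [ 0.00300303 -0.0945974 ] [0.05468376 0.08982476 0.051895   0.09000749]
yaw 0.021406095319533792
yaw 0.05236311825926264
9.9167 [ 1.25066565e-05 -1.67938740e-01] 0.1501656811646359
p4 box tray rect c,size,ang [-0.0779 -0.0801] [0. 0.] 0.0
```

View pics/p4.png

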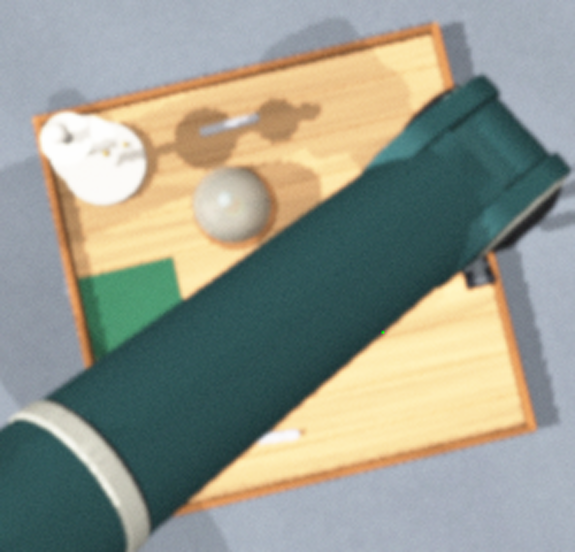

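View pics/s4.png

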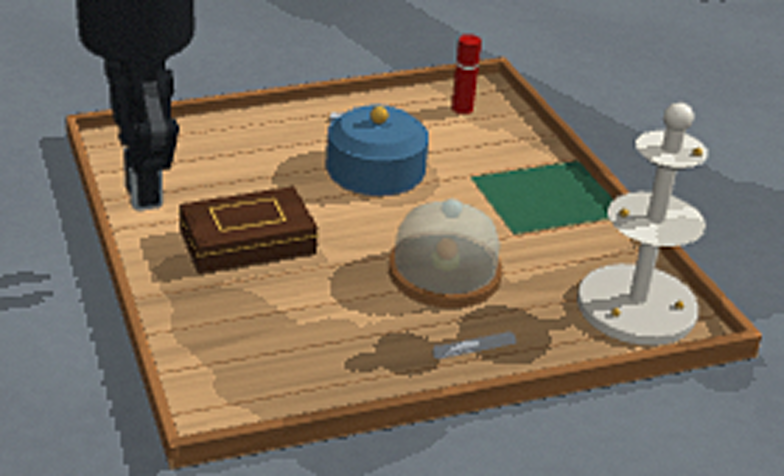

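The box measures 52–55 x 90 mm with its centre at tray (+2..3, -94.5) mm and yaw about 0.03 rad, so it is lined up. The fingers are behind it at about (147,200) in the crop. I'll push from behind in a first stage, then check.

Run:
```python
from h import *
print(arm.line_to(w(0,-.168,.013),v=.1,guard=8))
g=arm.line_to(w(0,-.098,.013),v=.05,guard=6)
o=arm.get_obs();print(g,o["t"],t(o["ee_pos"]),o["force"])
s=arm.get_image("scene");cv2.imwrite("pics/s5.png",cv2.resize(s["image"][140:310,200:480],None,fx=2.8,fy=2.8,interpolation=2)[:,:,::-1])
```

```text
False
False 12.7333 [-0.00014085 -0.09804114] [ 0.09722544  0.58048482 -0.46193256]
```

View pics/s5.png

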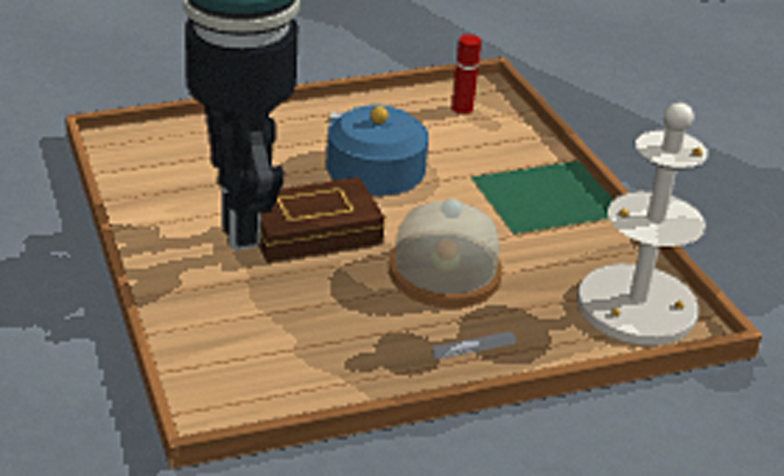

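The box, at (260–383, 180–260), has moved along and its front end is about to enter the gap. I'll measure the visible top corners in an enlarged crop.

Run:
```python
from h import *
s=arm.get_image("scene");cv2.imwrite("pics/s6.png",cv2.resize(s["image"][190:250,275:375],None,fx=8,fy=8,interpolation=2)[:,:,::-1])
```

```text
(no output)
```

View pics/s6.png

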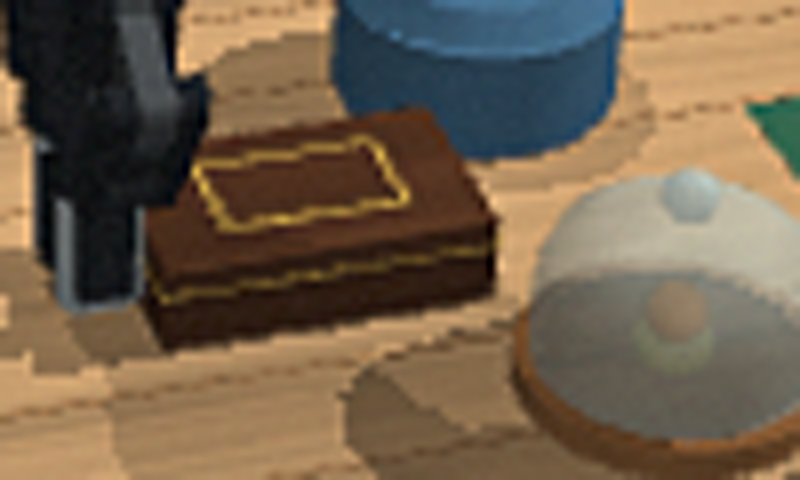

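Run:
```python
from h import *
d=arm.get_image("scene")
p=np.array([[432,106],[497,220],[157,280],[193,162],[368,137],[410,200],[228,228]],float)
Q=(ray(d,p/8+[275,190]-.45,.034)-C)@RT;print(np.round(Q,4).tolist())
print("ctr diag",(Q[0]+Q[2])/2,"sizes",np.linalg.norm(Q[0]-Q[1]),np.linalg.norm(Q[1]-Q[2]),"yaw",-np.arctan2(*(Q[1]-Q[2])),"brass ctr",Q[3:].mean(0),-np.arctan2(*(Q[4]-Q[3])),-np.arctan2(*(Q[5]-Q[6])))
```

```text
[[-0.0266, 0.0026], [0.0274, 0.0008], [0.03, -0.0898], [-0.0177, -0.0663], [-0.017, -0.0186], [0.0132, -0.0176], [0.0131, -0.0662]]
ctr diag [ 0.00167532 -0.04362875] sizes 0.05401976103616762 0.09070815415241537 yaw 0.028987837370038644 brass ctr [-0.00207889 -0.04218418] -0.014189074818251664 -0.002653069413651131
```

The box is at x ≈ 0 ± 2 mm, y ≈ -43 mm, square to about 0.02 rad. I'll push it through with a guard, well under 15 N.

Run:
```python
from h import *
for y in(-.02,.04):
    g=arm.line_to(w(0,y,.013),v=.05,guard=6)
    o=arm.get_obs();print(g,o["t"],t(o["ee_pos"]),o["force"])
    if g: break
s=arm.get_image("scene");cv2.imwrite("pics/s7.png",cv2.resize(s["image"][140:310,200:480],None,fx=2.8,fy=2.8,interpolation=2)[:,:,::-1])
```

```text
False 14.5917 [-0.00012675 -0.01995035] [-0.2693819   0.43135147  0.19270928]
False 15.9417 [-9.98355523e-05  3.99326397e-02] [ 0.12441922 -0.23209039 -0.07428331]
```

View pics/s7.png

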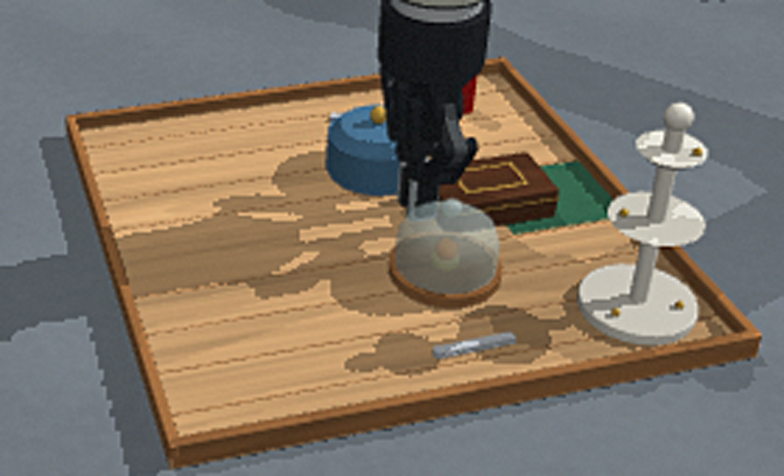

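The box is through the gap and on the felt, at (440–558, 155–230), with nothing else disturbed. Next I'll push it up to the rim, expecting contact at TCP y ≈ 0.092.

Run:
```python
from h import *
g=arm.line_to(w(0,.085,.013),v=.05,guard=6)
if not g: g=arm.line_to(w(0,.096,.013),v=.02,guard=5)
o=arm.get_obs();print(g,o["t"],t(o["ee_pos"]),o["force"])
arm.line_to(w(0,.06,.013),v=.1)
arm.line_to(w(0,.06,.2),v=.2)
b=best(w(-.05,-.15,.28),0);arm.move_joints(b[2])
print(arm.get_obs()["t"])
d=look("p8",0,.147);I=d["image"];cv2.imwrite("pics/p8z.png",cv2.resize(I[120:300,110:270],None,fx=3.3,fy=3.3,interpolation=2)[:,:,::-1])
s=arm.get_image("scene");cv2.imwrite("pics/s8.png",cv2.resize(s["image"][180:260,330:430],None,fx=7,fy=7,interpolation=2)[:,:,::-1])
```

```text
True 17.5417 [-0.0002995   0.09404846] [0.68638601 0.28127537 0.00726244]
20.025
p8 box tray rect c,size,ang [0.0003 0.1419] [0.0773 0.0915] 1.4
```

View pics/p8z.png

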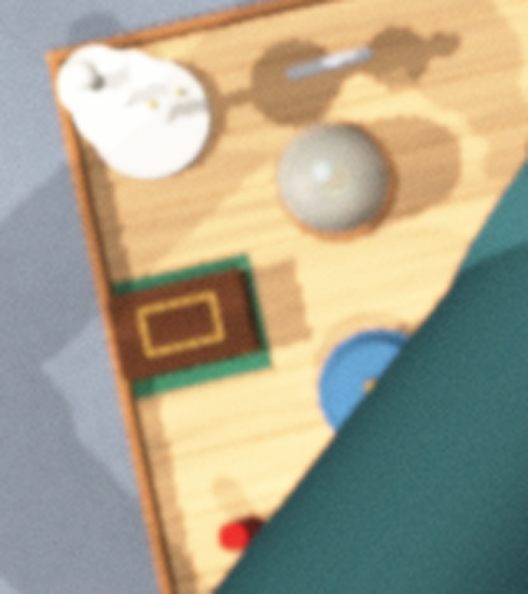

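View pics/s8.png

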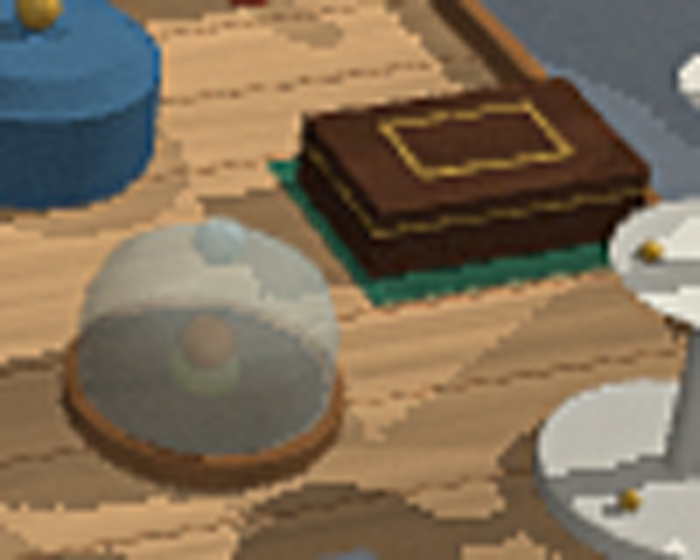

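The box lies on the felt, parallel to it and against the rim. I'll measure its top corners in the scene crop at (303,117), (567,80), (652,175) and (380,218), and check that the other objects haven't moved.

Run:
```python
from h import *
d=arm.get_image("scene")
p=np.array([[303,117],[567,80],[652,175],[380,218]],float)
Q=(ray(d,p/7+[330,180]-.43,.034)-C)@RT;print(np.round(Q,4).tolist(),Q.mean(0),np.linalg.norm(Q-np.roll(Q,1,0),axis=1))
for i,j in((0,1),(3,2)):print("yaw",-np.arctan2(*(Q[j]-Q[i])))
T=arm.get_image("top");p=np.array([[112,284],[130,381],[264,346],[245,266]],float)
Q=(ray(T,p/3.3+[110,120]-.35,.034)-C)@RT;print("top",np.round(Q,4).tolist(),Q.mean(0))
a=cv2.imread("pics/scene0.png");df=np.abs(a.astype(int)-d["image"][:,:,::-1]).max(2)>60
for n,(x0,y0,x1,y1) in dict(stand=(405,175,455,265),balm=(360,150,374,182),pinb=(352,255,400,275)).items():print(n,df[y0:y1,x0:x1].mean().round(3))
o=arm.get_obs();print(o["t"],o["force"])
cv2.imwrite("pics/s9.png",d["image"][:,:,::-1])
```

```text
[[-0.0261, 0.104], [-0.0246, 0.193], [0.031, 0.1919], [0.0311, 0.1031]] [0.00284521 0.14800897] [0.05714475 0.08906634 0.05566153 0.08885276]
yaw -0.01650280332071432
yaw 0.00019366551546609723
top [[0.036, 0.1852], [-0.0283, 0.187], [-0.0261, 0.0974], [0.0275, 0.0983]] [0.00227368 0.14198328]
stand 0.032
balm 0.0
pinb 0.0
20.225 [-0.07433063  0.17238425  0.04521238]
```

View pics/s9.png

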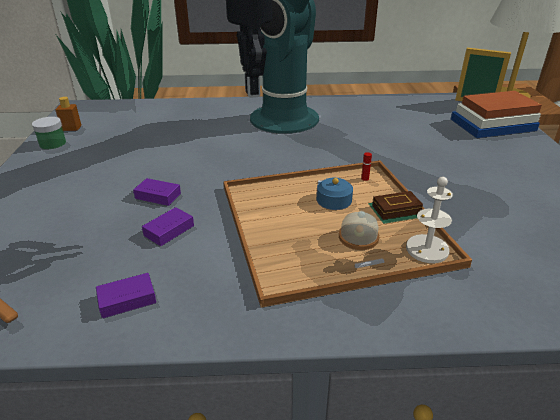

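Both views pass. The scene view puts the box at y ≈ 148 mm. The blurrier hand-picked top view gives 142 mm, still inside the limit, and the guarded stop at TCP y = 0.094 agrees with rim contact. The arm is clear of everything.

Run:
```python
from station import arm
print(arm.close_job())
```

```text
the job is handed in; nothing more can be done
None
```

I pushed the earring box through the gap onto the green felt and up against the +y rim, then handed the job in at about 20 s. I squared it first with a push from the -x side using spread fingers. Then I pushed it from behind with the fingers nearly shut. It was never pinched or lifted.

**Contact:** the guarded pushes (6 N) through the gap never tripped. The only stop was the last push, 5 N at TCP y = 94 mm, which matches the box end meeting the rim.

**Last checks:**
- **Box position, scene view:** x about +3 mm, y about 148 mm, square within 0.02 rad.
- **Box position, top view:** hand-picked corners gave y about 142 mm, a 6 mm disagreement. That view is blurrier, and the value is still above the 139 mm limit. The automatic colour mask in that view picked up the felt as well, so I ignored its result.
- **Other objects:** the before/after picture comparison showed no change at the lip balm and +x hair pin. About 3% of pixels changed around the stand, which I put down to the box and shadows behind it. I checked the -x hair pin by eye only, in views where the arm partly hid it.

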